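# Line up the laundry bottles by height on the drip tray

### The job

Stand the four laundry bottles on the drip tray's four round pads, one centred on each, lined up in order of height: the tallest on the pad nearest the blue dosing cup, going down to the shortest on the pad nearest the soap dish. Let go of them all upright, never let a bottle fall over, and leave the dosing cup and the soap dish where they stand.

Things in the scene. Friction and masses are not known exactly. Their poses are not given: they have to be found in the camera images.
- teal_bottle: Teal-green closed round bottle with dark teal cap and white label, the tallest: 190 mm high in all, body 60 mm across, about 0.3 kg. Its screw cap is a cylinder 38 mm across and 30 mm high, the topmost part, above a 28 mm neck 8 mm high: grip it by the cap from above. Origin: centre of the underside, z up along the bottle.
- blue_bottle: Light-blue closed flat-sided bottle with white cap, second tallest: 160 mm high in all, body 48 mm (its x) by 62 mm (its y), about 0.28 kg. Its screw cap is a cylinder 38 mm across and 30 mm high, the topmost part, above a 28 mm neck 8 mm high: grip it by the cap from above. Origin: centre of the underside, z up along the bottle.
- cream_bottle: Cream closed round bottle with copper cap and brown label, third tallest: 130 mm high in all, body 56 mm across, about 0.22 kg. Its screw cap is a cylinder 38 mm across and 30 mm high, the topmost part, above a 28 mm neck 8 mm high: grip it by the cap from above. Origin: centre of the underside, z up along the bottle.
- pink_bottle: Pink closed round bottle with dark red cap, the shortest: 100 mm high in all, body 64 mm across, about 0.2 kg. Its screw cap is a cylinder 38 mm across and 30 mm high, the topmost part, above a 28 mm neck 8 mm high: grip it by the cap from above. Origin: centre of the underside, z up along the bottle.
- pad_a: One end pad of the row of four (row order a, b, c, d; centres 95 mm apart in a straight line). Fixed flat round dark-grey rubber pad, 76 mm across, 3 mm thick, on the white drip tray (a 385 x 88 mm slab 10 mm thick). Origin: centre of its underside, so the surface a bottle stands on is 3 mm above it, 13 mm above the counter.
- pad_b: Second pad of the row, next to pad_a; same size and origin as pad_a.
- pad_c: Third pad of the row, between pad_b and pad_d; same size and origin as pad_a.
- pad_d: The other end pad of the row, next to pad_c; same size and origin as pad_a.
- dosing_cup: Blue open plastic dosing cup, 58 mm across the rim, 50 mm high, loose, standing on the counter off one end of the tray, about 105 mm from the centre of that end's pad (pad_a or pad_d, it varies). It marks the end for the tallest bottle and stays where it is. Origin: centre of its underside.
- soap_dish: White soap dish with a green bar of soap, 66 x 54 mm, 34 mm high, loose, standing on the counter off the other end of the tray. It marks the end for the shortest bottle and stays where it is. Origin: centre of its underside.

How it is judged (in metres and radians):
At the end, for the whole second after the job is handed in: All four stand upright (0.08 rad), at rest and released on the pads, foot within 5 mm of the pad surface, axis within 14 mm of the pad's centre: teal on the end pad by the dosing cup, then blue, then cream, then pink on the end pad by the soap dish (((horizontal distance between dosing_cup and pad_a below 0.18 m and horizontal distance between teal_bottle and pad_a below 0.014 m and horizontal distance between blue_bottle and pad_b below 0.014 m and horizontal distance between cream_bottle and pad_c below 0.014 m and horizontal distance between pink_bottle and pad_d below 0.014 m) or (horizontal distance between dosing_cup and pad_d below 0.18 m and horizontal distance between teal_bottle and pad_d below 0.014 m and horizontal distance between blue_bottle and pad_c below 0.014 m and horizontal distance between cream_bottle and pad_b below 0.014 m and horizontal distance between pink_bottle and pad_a below 0.014 m)) and angle between each of teal_bottle, blue_bottle, cream_bottle, pink_bottle's own z axis and vertical below 0.08 rad and z of teal_bottle in the frame of pad_a between -0.002 and 0.008 m and linear speed of each of teal_bottle, blue_bottle, cream_bottle, pink_bottle below 0.02 m/s and angular speed of each of teal_bottle, blue_bottle, cream_bottle, pink_bottle below 0.2 rad/s and contact force between each of teal_bottle, blue_bottle, cream_bottle, pink_bottle and the fingers below 0.1 N and z of blue_bottle in the frame of pad_a between -0.002 and 0.008 m and z of cream_bottle in the frame of pad_a between -0.002 and 0.008 m and z of pink_bottle in the frame of pad_a between -0.002 and 0.008 m); the robot touches nothing.
It fails at once if a bottle falls over (tilts more than 0.8 rad) (angle between any of teal_bottle, blue_bottle, cream_bottle, pink_bottle's own z axis and vertical above 0.8 rad).
It fails at once if the dosing cup or the soap dish is moved more than 30 mm (distance of any of dosing_cup, soap_dish from where it was at the start of the episode above 0.03 m).
It also fails if it takes over 102 s, if anything falls off the work surface, if the arm or the gripper's body presses on something with over 40 N, if the wrist force passes 120 N, or if a joint passes its speed limit or range.

### The arm

A 7-joint arm with a two-finger parallel gripper is mounted at the origin on the work surface. World frame = base frame: x ahead of the robot, y to its left, z up, the work surface at z = 0. Lengths are in m, angles in degrees, forces in N, time in s.
With the tool pointing down it reaches from about 0.425 to 1.025 m from the base axis. Payload 9.4 kg.
Tool frame: the origin (TCP) lies on the centre line of the jaws, within the pads' length; the fingertips stand 8 mm ahead of it and the grasp point (between the pads) lies 11 mm behind it (ctrl.tip_extent is the x of the fingertips in the tool frame, in m); x points along the fingers, z is the direction in which the jaws open and shut, and the axes are right-handed (so a half turn about x gives the same grasp; the last joint's range is limited). The gripper opens to 85 mm and grips with 20 to 120 N. Pads are 22 mm wide; open, the fingers measure 114 mm over their backs; the gripper's body (76 mm by 85 mm) begins 54 mm behind the grasp point. The pads swing forward as they close: fully open they stand 13 mm farther back than shut.
Start: joints at [-72.29, 34.337, -0.143, 91.639, 0.103, 54.024, -4.572], TCP at [0.273, 0.672, 0.239] pointing down, gripper open.
Joint ranges: [-147.43, 147.43], [-19.82, 112.94], [-74.19, 73.91], [6.32, 146.72], [-59.91, 239.91], [6.04, 106.73], [-150.56, 150.56]. Speed limits (degrees/s): [127.2, 127.2, 172.46, 172.46, 180, 180, 180].

### API

Orientations are given as a 3x3 rotation matrix whose columns are the frame's x, y, z axes.
In Python, from cell import ctrl gives the robot as it stands. The module is installed in compiled form; this text tells all that it offers.
- The arm moves only by the tool drive_tool, never from a script. Its arguments are lists of equal length, an entry for each row: "delta_pos": the shift along the tool's x, y, z in mm, a list of three; "rotation": the turn, a rotation vector about the tool's x, y, z in rad, a list of three; "fingers": the closure, from 0 (fully open) to 1 (shut). In form: {"delta_pos": [[x, y, z], ...], "rotation": [[rx, ry, rz], ...], "fingers": [fingers, ...]}. A call has exactly 8 rows; each row is the pose to reach, as a shift and turn from the pose commanded when the call began, along the tool's axes at that moment; what a row does not reach only later rows make up. A row lasts 1/12 s, in which the tool goes at most 41.7 mm and 7.16 degrees, less where a joint would pass 70% of its speed; a pose out of reach is approached as far as the arm can. A call with a gripper value outside its range is refused whole. The fingers move at their own pace and stop on an object; "force" is the grip in N (left out, the last holds). Time passes only in rows, so rows that repeat a pose let the fingers close, or fill a call up. It gives the time, the measured TCP pose, the force and the opening at its end, in the units of the state.
- ctrl.get_obs(): the state, without advancing time (a new reading comes with each control period).
- ctrl.capture(name): name is "scene" or "top" or "wrist"; returns a dict with "color" (384x512x3 uint8, red, green, blue), "z_map" (384x512 float32, m along the optical axis (not along the pixel's ray), 0 where there is no reading), "fx", "fy", "cx", "cy" (pixels), "k1" (the pictures are not rectified: a ray, as slopes to the right and down, at radius r is drawn at 1 + k1 r^2 times it, then the intrinsics apply), "position" and "rotation" of the camera in the world. Camera axes: x right, y down, z forward; pixel columns grow to the right and rows downward; lengths in m; the calibration is good to about 2 mm. A picture is of the moment at which its call begins.
- ctrl.close_job(): hands the job in, once; it reports no verdict.
The state is a dict: "time": time; "q": joint angles; "joint_velocities": joint speeds; "joint_torque": joint torques, N m; "tcp_pos": TCP position; "tool_rot": TCP orientation; "force": force on the tool from outside, world axes, zero at the start; "moment": the same for the moment, N m; "width": opening from 0.0 (shut) to 1.0 (fully open).
Only numpy, scipy, OpenCV 4.12 (cv2) and the standard library are available. Lean on these libraries where they do the work, as an engineer would, in place of code of your own. Each camera call takes 0.05 s, during which the arm holds its last target.

## Working session

There is one attempt and no reset: what is moved stays moved. The work goes in short steps, Python scripts to look and compute and a tool call to move; the robot and the scene stay as the last step left them, time stands still between calls to the robot, and variables do not carry over. Pictures are saved under pics/ and viewed, and the job is handed in when it is done.

Besides the shell and the picture viewer there is one more tool, called after "Call:" as name(argument=value, ...) on one line, values as JSON. drive_tool: Moves the arm, as the interface text tells. Its arguments: {"type":"object","properties":{"delta_pos":{"type":"array"},"rotation":{"type":"array"},"fingers":{"type":"array"},"force":{"type":"number"}},"required":["delta_pos","rotation","fingers"]}

```bash
mkdir -p pics
cat > h.py <<'E'
import numpy as np, cv2
from cell import ctrl
def save(n,c): cv2.imwrite(f'pics/{n}.png',cv2.cvtColor(c['color'],cv2.COLOR_RGB2BGR))
E
python3 - <<'E'
from h import *
for n in ['scene','top','wrist']:
    c=ctrl.capture(n); save(n+'0',c); np.save(f'{n}0.npy',c,allow_pickle=True)
    print(n,c['fx'],c['fy'],c['cx'],c['cy'],c['k1'],np.round(c['position'],3),np.round(c['rotation'],3).tolist())
o=ctrl.get_obs(); print(o)
E
```

```text
scene 407.17206458583735 407.17206458583735 252.16328471395914 194.09595296474572 0.005712647868491196 [ 1.207 -0.078  0.904] [[0.151, 0.795, -0.587], [0.989, -0.122, 0.089], [-0.001, -0.594, -0.804]]
top 477.848323257319 477.848323257319 266.3768133518545 197.95807990105627 -0.10027790830458096 [0.378 0.026 1.118] [[-0.026, -0.987, 0.157], [-1.0, 0.023, -0.018], [0.014, -0.158, -0.987]]
wrist 276.5586570339801 276.5586570339801 252.12028395126353 192.03490184977016 0.021277879178883265 [0.209 0.698 0.372] [[0.376, 0.892, 0.251], [0.927, -0.362, -0.102], [-0.0, 0.271, -0.962]]
{'time': 0.15, 'q': array([-72.2890396 ,  34.37520209,  -0.14347038,  91.66857247,
         0.10235161,  54.02235408,  -4.57191985]), 'joint_velocities': array([-0.09946427, -0.07234566,  0.03346018, -0.165764  , -0.07571314,
        0.02066085,  0.05649449]), 'joint_torque': array([ 3.25819310e-03, -7.76996899e+01,  1.56669460e+00, -2.58241278e+01,
        1.24463919e-02,  6.75698306e-03,  4.05379171e-05]), 'tcp_pos': array([0.27273111, 0.67140143, 0.23861198]), 'tool_rot': array([[-3.17840904e-04, -9.26500787e-01,  3.76292692e-01],
       [-1.10768173e-03,  3.76292806e-01,  9.26500133e-01],
       [-9.99999336e-01, -1.22332900e-04, -1.14586924e-03]]), 'force': array([ 0.06566178, -0.16706811, -0.60205772]), 'moment': array([0.04375385, 0.03577618, 0.0145867 ]), 'width': 1.003375746757936}
```

View pics/scene0.png

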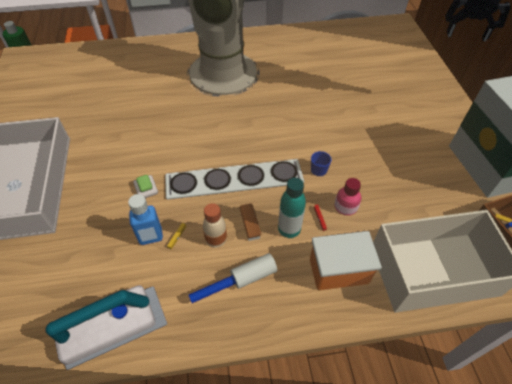

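View pics/top0.png

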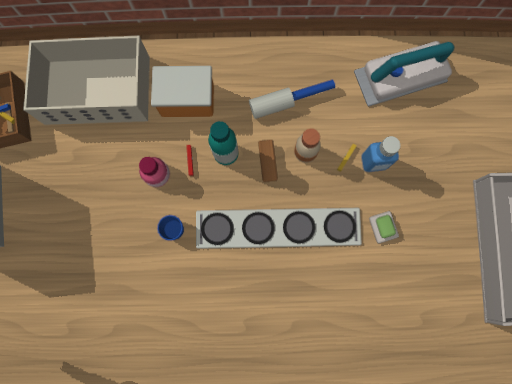

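The top view shows a tray with four pads at (217..340, 228). The blue cup is off its left end at (171,228) and the soap dish off its right end at (385,227). The bottle caps are teal (221,131), copper (311,137), white (391,147) and red (150,163). Next I'll measure them.

```bash
cat >> h.py <<'E'
def rays(c,uv):
    uv=np.atleast_2d(uv).astype(float)
    d=np.stack([(uv[:,0]-c['cx'])/c['fx'],(uv[:,1]-c['cy'])/c['fy']],1)
    s=d.copy()
    for _ in range(10): s=d/(1+c['k1']*(s**2).sum(1))[:,None]
    return np.c_[s,np.ones(len(s))]@np.array(c['rotation']).T
def onplane(c,uv,h):
    r=rays(c,uv); p=np.array(c['position']); return p+r*((h-p[2])/r[:,2])[:,None]
def cloud(c):
    v,u=np.mgrid[0:384,0:512]; r=rays(c,np.c_[u.ravel(),v.ravel()])
    P=(np.array(c['position'])+r*c['z_map'].ravel()[:,None]).reshape(384,512,3)
    P[c['z_map']==0]=np.nan; return P
E
python3 - <<'E'
from h import *
caps={'top':{'teal':(221,131,.19),'cream':(311,137,.13),'blue':(391,147,.16),'pink':(150,163,.10)},
'scene':{'teal':(294,187,.19),'cream':(211,212,.13),'blue':(137,202,.16),'pink':(353,186,.10)}}
for n in caps:
    c=np.load(n+'0.npy',allow_pickle=True).item(); P=cloud(c)
    for b,(u,v,h) in caps[n].items():
        g=np.zeros((384,512),bool); g[v-18:v+18,u-18:u+18]=1
        m=g&(abs(P[...,2]-h)<.006)
        q=P[m]; 
        if len(q)<5: print(n,b,len(q)); continue
        v2,u2=np.nonzero(m); (cx,cy),(w,hh),a=cv2.minAreaRect(np.c_[u2,v2].astype(np.float32))
        e=onplane(c,np.c_[u2,v2],h)[:,:2]; (ex,ey),r=cv2.minEnclosingCircle(e.astype(np.float32))
        print(n,b,len(q),np.round(q.mean(0),4),'mask mean',np.round(e.mean(0),4),'circ',round(ex,4),round(ey,4),round(r,4))
    # pads
    im=cv2.cvtColor(c['color'],cv2.COLOR_RGB2HSV)
    dark=((im[...,2]<110)&(im[...,1]<60)&(abs(P[...,2]-.013)<.012)&(P[...,0]>.3)).astype(np.uint8)
    dark=cv2.morphologyEx(dark,cv2.MORPH_OPEN,np.ones((3,3)))
    nn,l,st,ce=cv2.connectedComponentsWithStats(dark)
    for i in range(1,nn):
        if st[i,4]>150:
            ct=cv2.findContours((l==i).astype(np.uint8),0,2)[0][0][:,0]
            e=onplane(c,ct,.013)[:,:2]; (ex,ey),r=cv2.minEnclosingCircle(e.astype(np.float32))
            print(n,'pad',st[i],np.round(ce[i]),'cent',np.round(onplane(c,ce[i],.013)[0,:2],4),'circ',round(ex,4),round(ey,4),round(r,4))
E
```

```text
top teal 278 [0.6655 0.1003 0.1904] mask mean [0.6657 0.1003] circ 0.6653 0.1008 0.0202
top cream 239 [ 0.6652 -0.0915  0.1305] mask mean [ 0.6653 -0.0915] circ 0.6642 -0.0915 0.0202
top blue 267 [ 0.6368 -0.2549  0.1604] mask mean [ 0.6369 -0.2551] circ 0.6371 -0.2536 0.0213
top pink 242 [0.6188 0.2651 0.1002] mask mean [0.6189 0.2652] circ 0.6185 0.2651 0.0199
top pad [  0 196   4  51 151] [  1. 224.] cent [0.5057 0.6388] circ 0.5133 0.6384 0.0606
top pad [283 211  33  33 835] [299. 227.] cent [ 0.4839 -0.0683] circ 0.4837 -0.0684 0.0383
top pad [324 211  33  32 840] [340. 226.] cent [ 0.483 -0.164] circ 0.4822 -0.1653 0.0404
top pad [200 213  34  32 856] [217. 228.] cent [0.485  0.1225] circ 0.4854 0.1239 0.0404
top pad [242 212  33  32 827] [258. 228.] cent [0.4845 0.0266] circ 0.4848 0.0267 0.0381
scene teal 183 [0.6718 0.1001 0.1876] mask mean [0.6736 0.0995] circ 0.6736 0.0991 0.0195
scene cream 182 [ 0.6721 -0.0913  0.1274] mask mean [ 0.6739 -0.0912] circ 0.6739 -0.0917 0.0194
scene blue 190 [ 0.6429 -0.2548  0.1577] mask mean [ 0.6446 -0.2543] circ 0.6459 -0.2559 0.0208
scene pink 148 [0.625  0.2661 0.0976] mask mean [0.6268 0.265 ] circ 0.6277 0.2649 0.0203
scene pad [450 142  41  54 356] [470. 169.] cent [0.5614 0.646 ] circ 0.556 0.6463 0.1013
scene pad [273 162  25  20 364] [284. 171.] cent [0.4892 0.1224] circ 0.4894 0.1223 0.038
scene pad [238 165  26  21 406] [250. 175.] cent [0.4892 0.026 ] circ 0.489 0.026 0.0377
scene pad [204 169  27  21 430] [217. 179.] cent [ 0.4894 -0.0688] circ 0.4885 -0.0683 0.0377
scene pad [170 173  27  21 451] [183. 183.] cent [ 0.4889 -0.1644] circ 0.4878 -0.1658 0.0393
scene pad [459 231  36  47 289] [479. 252.] cent [0.8162 0.5444] circ 0.8189 0.5345 0.0658
```

View pics/wrist0.png

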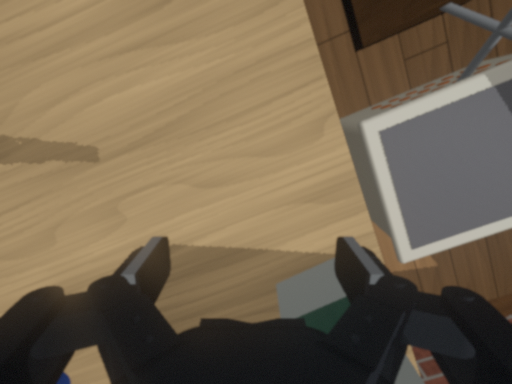

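Run:
```python
from h import *
print(ctrl.tip_extent)
for n in ['top','scene']:
    c=np.load(n+'0.npy',allow_pickle=True).item(); P=cloud(c)
    m=(P[...,2]>.03)&(P[...,2]<.5)&(P[...,0]>.2)&(P[...,1]>.3)
    q=P[m]; 
    for y in np.arange(.3,.8,.05):
        s=q[abs(q[:,1]-y)<.025]
        if len(s): print(n,round(y,2),'x',np.round([s[:,0].min(),s[:,0].max()],2),'zmax',round(s[:,2].max(),3))
    t=P[300:340,200:320] if n=='top' else P[115:135,120:180]
    print(n,'table z',np.nanmean(t[...,2]))
    # cup/dish
    im=c['color'].astype(int)
```

```text
0.008
top 0.3 x [0.75 0.92] zmax 0.114
top 0.35 x [0.75 0.92] zmax 0.115
top 0.4 x [0.75 0.92] zmax 0.117
top 0.45 x [0.75 0.92] zmax 0.115
top 0.5 x [0.75 0.92] zmax 0.115
top 0.55 x [0.75 0.93] zmax 0.117
top 0.6 x [0.7  0.87] zmax 0.076
top 0.65 x [0.7  0.87] zmax 0.072
top table z 0.001091919367469898
scene 0.3 x [0.75 0.93] zmax 0.11
scene 0.35 x [0.76 0.93] zmax 0.112
scene 0.4 x [0.75 0.93] zmax 0.112
scene 0.45 x [0.75 0.93] zmax 0.11
scene 0.5 x [0.75 0.93] zmax 0.111
scene 0.55 x [0.76 0.93] zmax 0.111
scene 0.6 x [0.23 0.83] zmax 0.348
scene 0.65 x [0.24 0.77] zmax 0.37
scene 0.7 x [0.28 0.7 ] zmax 0.368
scene 0.75 x [0.28 0.31] zmax 0.347
scene table z -0.0023376290622136816
```

Call:
drive_tool(delta_pos=[[-20,-166,-257],[-20,-166,-257],[-40,-166,-257],[-60,-166,-257],[-60,-166,-257],[-60,-166,-257],[-60,-166,-257],[-60,-166,-257]], rotation=[[0,0,0],[0,0,0],[0.12,0,0],[0.24,0,0],[0.36,0,0],[0.48,0,0],[0.6,0,0],[0.72,0,0]], fingers=[0,0,0,0,0,0,0,0])

```text
time: 0.82
tcp_pos: [0.3308, 0.3663, 0.3003]
tool_rot: [[0.0, -0.44, 0.898], [-0.001, 0.898, 0.44], [-1.0, -0.001, -0.0]]
force: [1.6, -0.4, -0.2]
width: 1.0
```

Call:
drive_tool(delta_pos=[[0,-219,217],[0,-219,217],[0,-219,217],[0,-219,217],[40,-219,217],[80,-219,217],[80,-219,217],[80,-219,217]], rotation=[[0.12,0,0],[0.24,0,0],[0.36,0,0],[0.455,0,0],[0.455,0,0],[0.455,0,0],[0.455,0,0],[0.455,0,0]], fingers=[0,0,0,0,0,0,0,0])

```text
time: 1.48
tcp_pos: [0.6237, 0.2718, 0.2179]
tool_rot: [[-0.0, -0.01, 1.0], [-0.0, 1.0, 0.01], [-1.0, -0.0, -0.0]]
force: [1.0, -0.0, 0.2]
width: 0.998
```

Call:
drive_tool(delta_pos=[[0,0,0],[0,0,0],[0,0,0],[0,0,0],[0,0,0],[0,0,0],[0,0,0],[0,0,0]], rotation=[[0,0,0],[0,0,0],[0,0,0],[0,0,0],[0,0,0],[0,0,0],[0,0,0],[0,0,0]], fingers=[0,0,0,0,0,0,0,0])

```text
time: 2.15
tcp_pos: [0.6218, 0.2732, 0.2199]
tool_rot: [[0.001, -0.011, 1.0], [0.001, 1.0, 0.011], [-1.0, 0.001, 0.001]]
force: [0.4, 0.3, 0.1]
width: 0.998
```

Run:
```python
from h import *
c=ctrl.capture('wrist'); save('w1',c); np.save('w1.npy',c,allow_pickle=True)
P=cloud(c); m=(abs(P[...,2]-.1)<.008)&(P[...,0]>.57)&(P[...,0]<.68)&(P[...,1]>.2)&(P[...,1]<.32)
print(m.sum(),P[m].mean(0),c['position']); 
v,u=np.nonzero(m); print(u.min(),u.max(),v.min(),v.max()); e=onplane(c,np.c_[u,v],.1)[:,:2].astype(np.float32); print(e.mean(0),cv2.minEnclosingCircle(e))
o=ctrl.get_obs(); print(o['tcp_pos'],o['tool_rot'],o['q'])
```

```text
1186 [0.62301894 0.26813885 0.09892348] [0.62121851 0.34267265 0.35380896]
234 272 176 214
[0.62301314 0.26843825] ((0.6234440803527832, 0.26822540163993835), 0.019410094246268272)
[0.62188778 0.27306956 0.21978775] [[ 5.53479016e-04 -1.06083555e-02  9.99943577e-01]
 [ 4.13542404e-04  9.99943647e-01  1.06081274e-02]
 [-9.99999761e-01  4.07647695e-04  5.57834831e-04]] [-40.17318154  33.23710849  18.36752906 100.00052627 -13.27090217
  48.85150776 -15.23001111]
```

View pics/w1.png

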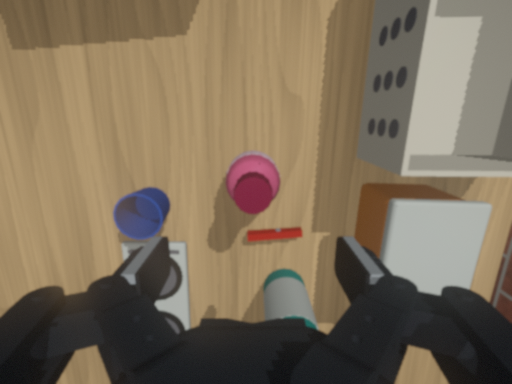

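The red cap sits at (253,195) in the wrist view, centred between the jaws in x. I'll shift 6 mm in -y, descend and grip.

Call:
drive_tool(delta_pos=[[20,-6,0],[45,-6,0],[70,-6,0],[95,-6,0],[115,-6,0],[130,-6,0],[140,-6,0],[140,-6,0]], rotation=[[0,0,0],[0,0,0],[0,0,0],[0,0,0],[0,0,0],[0,0,0],[0,0,0],[0,0,0]], fingers=[0,0,0,0,0,0,0,0])

```text
time: 2.87
tcp_pos: [0.6211, 0.2664, 0.0773]
tool_rot: [[-0.003, -0.01, 1.0], [-0.001, 1.0, 0.01], [-1.0, -0.001, -0.003]]
force: [0.4, -0.5, 0.1]
width: 1.0
```

Call:
drive_tool(delta_pos=[[0,0,0],[0,0,0],[0,0,0],[0,0,0],[0,0,0],[0,0,0],[0,0,0],[0,0,0]], rotation=[[0,0,0],[0,0,0],[0,0,0],[0,0,0],[0,0,0],[0,0,0],[0,0,0],[0,0,0]], fingers=[0.2,0.3,0.35,0.4,0.5,0.6,0.8,1], force=50)

```text
time: 3.53
tcp_pos: [0.6226, 0.2669, 0.0802]
tool_rot: [[0.001, -0.01, 1.0], [0.001, 1.0, 0.01], [-1.0, 0.001, 0.001]]
force: [0.6, 0.7, 6.0]
width: 0.432
```

Call:
drive_tool(delta_pos=[[0,0,0],[0,0,0],[0,0,0],[0,0,0],[-5,0,0],[-15,0,0],[-25,0,0],[-25,0,0]], rotation=[[0,0,0],[0,0,0],[0,0,0],[0,0,0],[0,0,0],[0,0,0],[0,0,0],[0,0,0]], fingers=[1,1,1,1,1,1,1,1])

```text
time: 4.2
tcp_pos: [0.6233, 0.267, 0.1068]
tool_rot: [[0.003, -0.01, 1.0], [0.001, 1.0, 0.01], [-1.0, 0.001, 0.003]]
force: [0.3, -0.2, -1.4]
width: 0.429
```

Run:
```python
from h import *
c=ctrl.capture('wrist'); save('w2',c)
c=ctrl.capture('scene'); save('s2',c)
o=ctrl.get_obs(); print(o['tcp_pos'],o['width'],o['force'])
```

```text
[0.6224583  0.26690382 0.10515572] 0.43262892584822243 [ 0.05869465  0.1905005  -1.38472122]
```

View pics/w2.png

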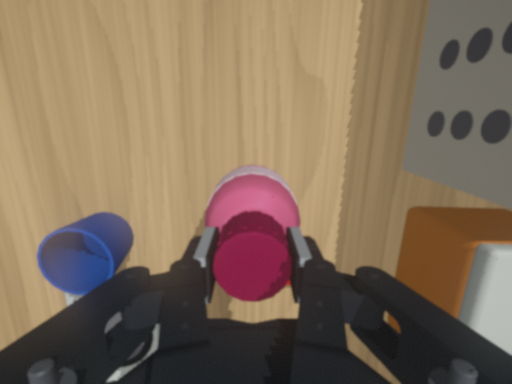

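View pics/s2.png

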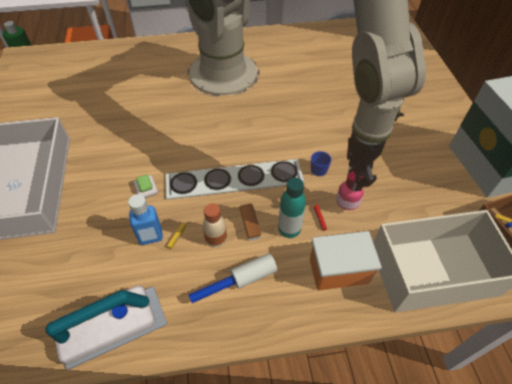

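The pink bottle is held upright, with its cap at (255,258) in the wrist view. I'll lift it and carry it to the pad by the soap dish.

Call:
drive_tool(delta_pos=[[-25,0,0],[-65,0,0],[-105,0,0],[-145,0,0],[-175,-20,-7],[-195,-50,-17],[-195,-85,-28],[-195,-120,-40]], rotation=[[0,0,0],[0,0,0],[0,0,0],[0,0,0],[0,0,0],[0,0,0],[0,0,0],[0,0,0]], fingers=[1,1,1,1,1,1,1,1])

```text
time: 4.97
tcp_pos: [0.5832, 0.1456, 0.3005]
tool_rot: [[0.003, -0.011, 1.0], [0.001, 1.0, 0.011], [-1.0, 0.001, 0.003]]
force: [0.3, -0.2, -1.8]
width: 0.425
```

Call:
drive_tool(delta_pos=[[0,-37,-12],[0,-74,-24],[0,-111,-37],[0,-148,-49],[0,-185,-61],[0,-222,-73],[0,-257,-85],[0,-280,-95]], rotation=[[0,0,0],[0,0,0],[0,0,0],[0,0,0],[0,0,0],[0,0,0],[0,0,0],[0,0,0]], fingers=[1,1,1,1,1,1,1,1])

```text
time: 5.63
tcp_pos: [0.4895, -0.1381, 0.2994]
tool_rot: [[-0.0, -0.007, 1.0], [-0.001, 1.0, 0.007], [-1.0, -0.001, -0.0]]
force: [0.9, -0.7, -2.2]
width: 0.432
```

Call:
drive_tool(delta_pos=[[10,-15,-4],[40,-30,-6],[70,-30,-6],[100,-30,-6],[130,-30,-6],[150,-30,-6],[150,-30,-6],[150,-30,-6]], rotation=[[0,0,0],[0,0,0],[0,0,0],[0,0,0],[0,0,0],[0,0,0],[0,0,0],[0,0,0]], fingers=[1,1,1,1,1,1,1,1])

```text
time: 6.3
tcp_pos: [0.4848, -0.1647, 0.1487]
tool_rot: [[-0.003, -0.01, 1.0], [0.0, 1.0, 0.01], [-1.0, 0.0, -0.003]]
force: [0.3, -0.6, -1.6]
width: 0.428
```

Run:
```python
from h import *
o=ctrl.get_obs(); print(o['tcp_pos'],o['tool_rot'],o['width'],o['force'],o['joint_velocities'].round(1))
c=ctrl.capture('wrist'); save('w3',c)
```

```text
[ 0.48481393 -0.16474163  0.14873653] [[-2.51538655e-03 -9.62330966e-03  9.99950531e-01]
 [ 3.74384026e-04  9.99953615e-01  9.62428111e-03]
 [-9.99996766e-01  3.98574293e-04 -2.51166706e-03]] 0.4281611474915386 [ 0.26346334 -0.62188987 -1.58705037] [-0.7 -2.3  1.1 -1.4  0.4  0.7 -0.3]
```

View pics/w3.png

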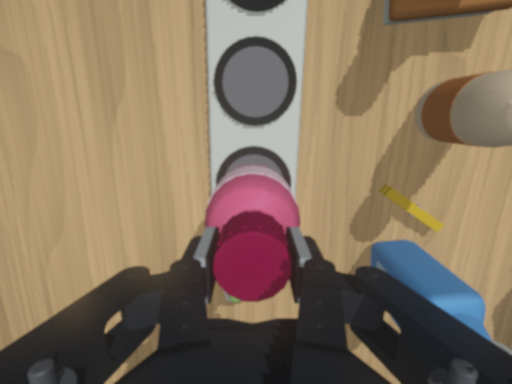

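```bash
cat >> h.py <<'E'
def pads(c,h=.013):
    im=cv2.cvtColor(c['color'],cv2.COLOR_RGB2HSV); P=cloud(c)
    d=((im[...,2]<150)&(im[...,1]<60)&(abs(P[...,2]-h)<.012)).astype(np.uint8)
    d=cv2.morphologyEx(d,cv2.MORPH_OPEN,np.ones((3,3)))
    n,l,st,ce=cv2.connectedComponentsWithStats(d)
    for i in range(1,n):
        if st[i,4]>150:
            ct=cv2.findContours((l==i).astype(np.uint8),0,2)[0][0][:,0]
            e=onplane(c,ct,h)[:,:2].astype(np.float32); print('pad',st[i],np.round(cv2.minEnclosingCircle(e)[0],4),round(cv2.minEnclosingCircle(e)[1],4))
E
python3 - <<'E'
from h import *
pads(ctrl.capture('wrist')); print(ctrl.get_obs()['tcp_pos'])
E
```

```text
pad [227   0  57  15 586] [ 0.4865 -0.0038] 0.0237
pad [ 212   36   84   91 5918] [ 0.4859 -0.0686] 0.0388
pad [ 215  146   75   39 1380] [ 0.4855 -0.1594] 0.0375
[ 0.48600016 -0.16502427  0.15037596]
```

The wrist view puts the neighbouring pad at (0.486, -0.069), which agrees with the mean of the other two cameras. Now I'll lower.

Call:
drive_tool(delta_pos=[[12,0,0],[24,0,0],[36,0,0],[45,0,0],[51,0,0],[54,0,0],[56,0,0],[56,0,0]], rotation=[[0,0,0],[0,0,0],[0,0,0],[0,0,0],[0,0,0],[0,0,0],[0,0,0],[0,0,0]], fingers=[1,1,1,1,1,1,1,1])

```text
time: 7.07
tcp_pos: [0.4856, -0.1648, 0.0935]
tool_rot: [[0.0, -0.01, 1.0], [-0.0, 1.0, 0.01], [-1.0, -0.0, 0.0]]
force: [-0.9, -0.5, -2.3]
width: 0.43
```

Call:
drive_tool(delta_pos=[[0,0,0],[0.5,0,0],[0.5,0,0],[0.5,0,0],[0.5,0,0],[0.5,0,0],[0.5,0,0],[0.5,0,0]], rotation=[[0,0,0],[0,0,0],[0,0,0],[0,0,0],[0,0,0],[0,0,0],[0,0,0],[0,0,0]], fingers=[1,1,1,1,1,1,1,1])

```text
time: 7.73
tcp_pos: [0.4858, -0.1648, 0.0931]
tool_rot: [[0.001, -0.01, 1.0], [-0.0, 1.0, 0.01], [-1.0, -0.0, 0.001]]
force: [0.4, 0.0, 4.9]
width: 0.43
```

Call:
drive_tool(delta_pos=[[0,0,0],[0,0,0],[0,0,0],[0,0,0],[0,0,0],[-10,0,0],[-35,0,0],[-70,0,0]], rotation=[[0,0,0],[0,0,0],[0,0,0],[0,0,0],[0,0,0],[0,0,0],[0,0,0],[0,0,0]], fingers=[0.5,0.4,0.2,0,0,0,0,0])

```text
time: 8.4
tcp_pos: [0.4841, -0.1644, 0.1623]
tool_rot: [[-0.005, -0.01, 1.0], [0.001, 1.0, 0.01], [-1.0, 0.001, -0.005]]
force: [0.6, -0.4, -0.0]
width: 0.998
```

Call:
drive_tool(delta_pos=[[-40,0,0],[-80,-10,20],[-95,-30,50],[-95,-50,85],[-95,-70,115],[-95,-83,140],[-95,-88,155],[-95,-88,155]], rotation=[[0,0,0],[0,0,0],[0,0,0],[0,0,0],[0,0,0],[0,0,0],[0,0,0],[0,0,0]], fingers=[0,0,0,0,0,0,0,0])

```text
time: 9.07
tcp_pos: [0.6437, -0.2521, 0.2579]
tool_rot: [[0.001, -0.01, 1.0], [-0.001, 1.0, 0.01], [-1.0, -0.001, 0.001]]
force: [-0.4, 0.1, -0.0]
width: 0.999
```

```bash
cat >> h.py <<'E'
def cap(c,h,x,y,r=.05):
    P=cloud(c); m=(abs(P[...,2]-h)<.008)&(np.hypot(P[...,0]-x,P[...,1]-y)<r)
    if m.sum()<10: print('none'); return
    v,u=np.nonzero(m); e=onplane(c,np.c_[u,v],h)[:,:2].astype(np.float32)
    print('cap',m.sum(),u.mean().round(),v.mean().round(),e.mean(0),cv2.minEnclosingCircle(e))
E
python3 - <<'E'
from h import *
c=ctrl.capture('wrist'); save('w4',c); cap(c,.16,.641,-.2545)
s=ctrl.capture('top'); save('t4',s); cap(s,.113,.484,-.164)
s=ctrl.capture('scene'); cap(s,.113,.49,-.164)
print(ctrl.get_obs()['tcp_pos'])
E
```

```text
cap 1395 248.0 199.0 [ 0.6403768  -0.25418043] ((0.6400315165519714, -0.2543526589870453), 0.01942320726811886)
cap 114 350.0 217.0 [ 0.49154747 -0.16905189] ((0.48783519864082336, -0.16570518910884857), 0.017468158155679703)
cap 140 178.0 160.0 [ 0.49205202 -0.16373199] ((0.49294930696487427, -0.1624085158109665), 0.021456453949213028)
[ 0.64025553 -0.25086606  0.25791312]
```

View pics/w4.png

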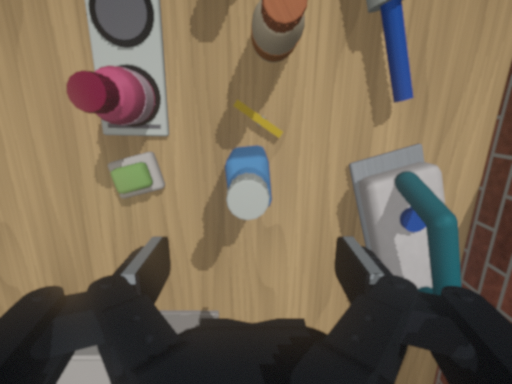

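View pics/t4.png

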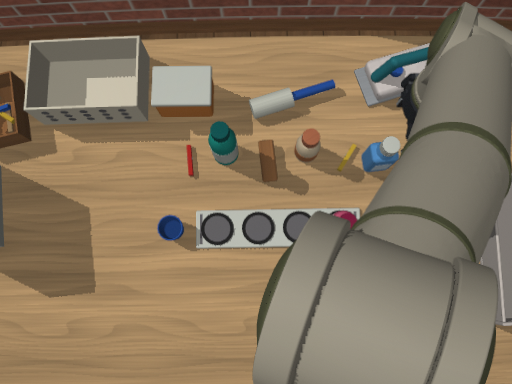

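The wrist view shows pink standing on its pad at (125,95), and the white blue-bottle cap at (248,199). Now I'll grip blue.

Call:
drive_tool(delta_pos=[[15,-3.5,0],[35,-3.5,0],[55,-3.5,0],[75,-3.5,0],[92,-3.5,0],[106,-3.5,0],[115,-3.5,0],[115,-3.5,0]], rotation=[[0,0,0],[0,0,0],[0,0,0],[0,0,0],[0,0,0],[0,0,0],[0,0,0],[0,0,0]], fingers=[0,0,0,0,0,0,0,0])

```text
time: 9.88
tcp_pos: [0.6398, -0.2537, 0.1415]
tool_rot: [[-0.003, -0.01, 1.0], [0.001, 1.0, 0.01], [-1.0, 0.001, -0.003]]
force: [-0.5, -0.2, 1.1]
width: 1.004
```

Call:
drive_tool(delta_pos=[[0,0,0],[0,0,0],[0,0,0],[0,0,0],[0,0,0],[0,0,0],[0,0,0],[0,0,0]], rotation=[[0,0,0],[0,0,0],[0,0,0],[0,0,0],[0,0,0],[0,0,0],[0,0,0],[0,0,0]], fingers=[0.2,0.3,0.35,0.4,0.5,0.6,0.8,1], force=50)

```text
time: 10.55
tcp_pos: [0.6415, -0.2548, 0.1436]
tool_rot: [[0.001, -0.01, 1.0], [-0.0, 1.0, 0.01], [-1.0, -0.0, 0.001]]
force: [-1.5, 1.4, 7.1]
width: 0.428
```

Call:
drive_tool(delta_pos=[[0,0,0],[0,0,0],[0,0,0],[0,0,0],[0,0,0],[0,0,0],[0,0,0],[0,0,0]], rotation=[[0,0,0],[0,0,0],[0,0,0],[0,0,0],[0,0,0],[0,0,0],[0,0,0],[0,0,0]], fingers=[1,1,1,1,1,1,1,1])

```text
time: 11.22
tcp_pos: [0.6415, -0.2548, 0.1436]
tool_rot: [[0.001, -0.01, 1.0], [-0.0, 1.0, 0.01], [-1.0, -0.0, 0.001]]
force: [-0.7, 0.4, 5.5]
width: 0.423
```

Call:
drive_tool(delta_pos=[[-10,0,0],[-30,0,0],[-60,0,0],[-95,0,0],[-125,0,0],[-145,10,-10],[-155,30,-25],[-155,60,-45]], rotation=[[0,0,0],[0,0,0],[0,0,0],[0,0,0],[0,0,0],[0,0,0],[0,0,0],[0,0,0]], fingers=[1,1,1,1,1,1,1,1])

```text
time: 11.88
tcp_pos: [0.5965, -0.1976, 0.3008]
tool_rot: [[0.005, -0.007, 1.0], [-0.003, 1.0, 0.007], [-1.0, -0.003, 0.005]]
force: [2.4, 0.7, -2.1]
width: 0.423
```

Call:
drive_tool(delta_pos=[[0,33,-20],[0,66,-40],[0,99,-60],[0,132,-80],[0,165,-95],[0,195,-104],[0,215,-107],[0,223,-108]], rotation=[[0,0,0],[0,0,0],[0,0,0],[0,0,0],[0,0,0],[0,0,0],[0,0,0],[0,0,0]], fingers=[1,1,1,1,1,1,1,1])

```text
time: 12.55
tcp_pos: [0.4843, 0.0301, 0.2981]
tool_rot: [[-0.0, -0.014, 1.0], [0.001, 1.0, 0.014], [-1.0, 0.001, -0.0]]
force: [0.2, -0.2, -2.3]
width: 0.429
```

Call:
drive_tool(delta_pos=[[10,0,0],[25,0,0],[45,0,0],[65,0,0],[80,0,0],[90,0,0],[90,0,0],[90,0,0]], rotation=[[0,0,0],[0,0,0],[0,0,0],[0,0,0],[0,0,0],[0,0,0],[0,0,0],[0,0,0]], fingers=[1,1,1,1,1,1,1,1])

```text
time: 13.22
tcp_pos: [0.4856, 0.0257, 0.2075]
tool_rot: [[-0.001, -0.008, 1.0], [-0.001, 1.0, 0.008], [-1.0, -0.001, -0.001]]
force: [0.2, -0.0, -2.0]
width: 0.423
```

Run:
```python
from h import *
c=ctrl.capture('wrist'); save('w5',c); pads(c)
print(ctrl.get_obs()['tcp_pos'],ctrl.get_obs()['force'])
```

```text
pad [ 220   40   69   85 4575] [0.4805 0.131 ] 0.0495
pad [225 141  60  38 828] [0.4887 0.0339] 0.0372
pad [474 162  38  87 704] [ 0.7794 -0.0133] 0.0565
pad [220 293  13  25 161] [ 0.4495 -0.1608] 0.0209
[0.48593747 0.02599278 0.2080642 ] [ 0.03342366  0.12285488 -3.29743874]
```

View pics/w5.png

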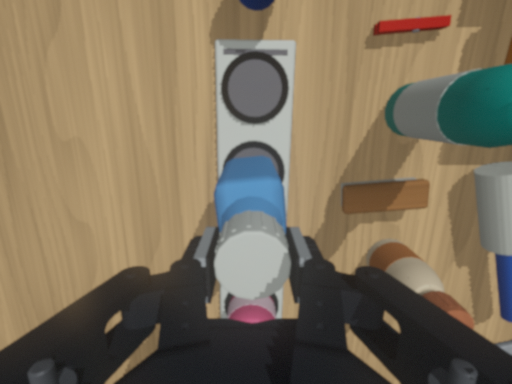

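Blue hangs straight, with its pad just in front at (255,165). I'll lower it.

Call:
drive_tool(delta_pos=[[10,0,0],[22,0,0],[33,0,0],[41,0,0],[47,0,0],[50,0,0],[51,0,0],[51.5,0,0]], rotation=[[0,0,0],[0,0,0],[0,0,0],[0,0,0],[0,0,0],[0,0,0],[0,0,0],[0,0,0]], fingers=[1,1,1,1,1,1,1,1])

```text
time: 13.93
tcp_pos: [0.4855, 0.0267, 0.1565]
tool_rot: [[0.0, -0.01, 1.0], [0.0, 1.0, 0.01], [-1.0, 0.0, 0.0]]
force: [-1.6, -0.9, 4.7]
width: 0.424
```

Call:
drive_tool(delta_pos=[[0,0,0],[0,0,0],[0,0,0],[0,0,0],[0,0,0],[0,0,0],[0,0,0],[0,0,0]], rotation=[[0,0,0],[0,0,0],[0,0,0],[0,0,0],[0,0,0],[0,0,0],[0,0,0],[0,0,0]], fingers=[1,1,1,1,1,1,1,1])

```text
time: 14.6
tcp_pos: [0.4858, 0.0269, 0.1565]
tool_rot: [[0.001, -0.01, 1.0], [0.0, 1.0, 0.01], [-1.0, 0.0, 0.001]]
force: [-0.2, 0.7, 2.7]
width: 0.428
```

Call:
drive_tool(delta_pos=[[0,0,0],[0,0,0],[0,0,0],[0,0,0],[0,0,0],[-10,0,0],[-35,0,0],[-70,0,0]], rotation=[[0,0,0],[0,0,0],[0,0,0],[0,0,0],[0,0,0],[0,0,0],[0,0,0],[0,0,0]], fingers=[0.5,0.4,0.2,0,0,0,0,0])

```text
time: 15.27
tcp_pos: [0.4842, 0.0265, 0.2259]
tool_rot: [[-0.005, -0.01, 1.0], [-0.001, 1.0, 0.01], [-1.0, -0.001, -0.005]]
force: [0.5, 1.2, -0.4]
width: 0.997
```

Call:
drive_tool(delta_pos=[[-25,-5,5],[-30,-25,40],[-30,-47,72],[-30,-69,106],[-30,-91,140],[-20,-110,166],[-10,-119,180],[0,-120,182]], rotation=[[0,0,0],[0,0,0],[0,0,0],[0,0,0],[0,0,0],[0,0,0],[0,0,0],[0,0,0]], fingers=[0,0,0,0,0,0,0,0])

```text
time: 15.93
tcp_pos: [0.671, -0.0943, 0.2264]
tool_rot: [[0.002, -0.007, 1.0], [-0.002, 1.0, 0.007], [-1.0, -0.002, 0.002]]
force: [-0.0, -0.4, -0.4]
width: 0.995
```

Run:
```python
from h import *
c=ctrl.capture('wrist'); save('w6',c); cap(c,.13,.669,-.0914); 
print(ctrl.get_obs()['tcp_pos'])
c=ctrl.capture('wrist'); cap(c,.13,.669,-.0914); 
print(ctrl.get_obs()['tcp_pos'])
```

```text
cap 1445 250.0 192.0 [ 0.6696535  -0.08975977] ((0.6696817278862, -0.08978742361068726), 0.019430141896009445)
[ 0.66870074 -0.09259804  0.22391265]
cap 1464 253.0 195.0 [ 0.6696433  -0.08967488] ((0.6697126030921936, -0.08970282971858978), 0.01952190324664116)
[ 0.66755659 -0.09132586  0.22464885]
```

View pics/w6.png

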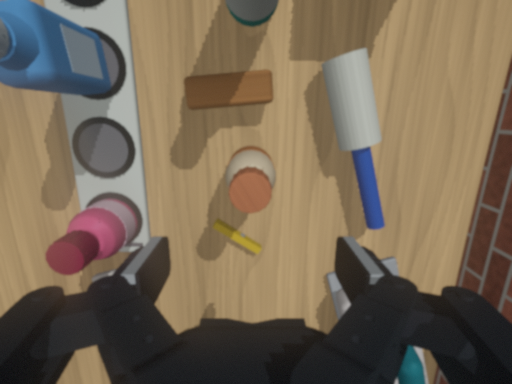

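Pink and blue both stand at left, and the copper cap is at (251,193). I'll grip cream.

Call:
drive_tool(delta_pos=[[15,1.5,1.5],[35,1.5,1.5],[55,1.5,1.5],[75,1.5,1.5],[92,1.5,1.5],[105,1.5,1.5],[112,1.5,1.5],[112,1.5,1.5]], rotation=[[0,0,0],[0,0,0],[0,0,0],[0,0,0],[0,0,0],[0,0,0],[0,0,0],[0,0,0]], fingers=[0,0,0,0,0,0,0,0])

```text
time: 16.7
tcp_pos: [0.6692, -0.089, 0.1136]
tool_rot: [[-0.002, -0.011, 1.0], [0.0, 1.0, 0.011], [-1.0, 0.0, -0.002]]
force: [-0.4, -0.1, 0.4]
width: 1.0
```

Call:
drive_tool(delta_pos=[[0,0,0],[0,0,0],[0,0,0],[0,0,0],[0,0,0],[0,0,0],[0,0,0],[0,0,0]], rotation=[[0,0,0],[0,0,0],[0,0,0],[0,0,0],[0,0,0],[0,0,0],[0,0,0],[0,0,0]], fingers=[0.2,0.3,0.35,0.4,0.5,0.6,0.8,1], force=50)

```text
time: 17.37
tcp_pos: [0.6703, -0.09, 0.115]
tool_rot: [[0.001, -0.01, 1.0], [0.0, 1.0, 0.01], [-1.0, 0.0, 0.001]]
force: [-1.6, -0.2, 4.7]
width: 0.43
```

Call:
drive_tool(delta_pos=[[0,0,0],[0,0,0],[0,0,0],[0,0,0],[0,0,0],[0,0,0],[0,0,0],[0,0,0]], rotation=[[0,0,0],[0,0,0],[0,0,0],[0,0,0],[0,0,0],[0,0,0],[0,0,0],[0,0,0]], fingers=[1,1,1,1,1,1,1,1])

```text
time: 18.03
tcp_pos: [0.6703, -0.09, 0.1151]
tool_rot: [[0.001, -0.01, 1.0], [0.0, 1.0, 0.01], [-1.0, 0.0, 0.001]]
force: [-1.8, 0.2, 5.9]
width: 0.429
```

Call:
drive_tool(delta_pos=[[-10,0,0],[-30,0,0],[-60,0,0],[-90,0,0],[-115,3,-15],[-125,8,-45],[-125,13,-80],[-125,18,-115]], rotation=[[0,0,0],[0,0,0],[0,0,0],[0,0,0],[0,0,0],[0,0,0],[0,0,0],[0,0,0]], fingers=[1,1,1,1,1,1,1,1])

```text
time: 18.7
tcp_pos: [0.554, -0.073, 0.2405]
tool_rot: [[0.002, -0.01, 1.0], [0.0, 1.0, 0.01], [-1.0, 0.0, 0.002]]
force: [-0.1, 0.1, -2.7]
width: 0.427
```

Call:
drive_tool(delta_pos=[[0,3,-30],[0,5,-55],[0,5,-66],[15,5,-69],[35,5,-69],[55,5,-69],[65,5,-69],[65,5,-69]], rotation=[[0,0,0],[0,0,0],[0,0,0],[0,0,0],[0,0,0],[0,0,0],[0,0,0],[0,0,0]], fingers=[1,1,1,1,1,1,1,1])

```text
time: 19.37
tcp_pos: [0.4856, -0.0687, 0.1729]
tool_rot: [[-0.003, -0.01, 1.0], [-0.0, 1.0, 0.01], [-1.0, -0.0, -0.003]]
force: [0.3, 0.5, -0.6]
width: 0.424
```

Run:
```python
from h import *
c=ctrl.capture('wrist'); save('w7',c)
c=ctrl.capture('scene'); save('s7',c)
print(ctrl.get_obs()['tcp_pos'],ctrl.get_obs()['force'])
```

```text
[ 0.48645236 -0.06899495  0.17455226] [ 0.63595695 -0.08872206 -1.31102237]
```

View pics/w7.png

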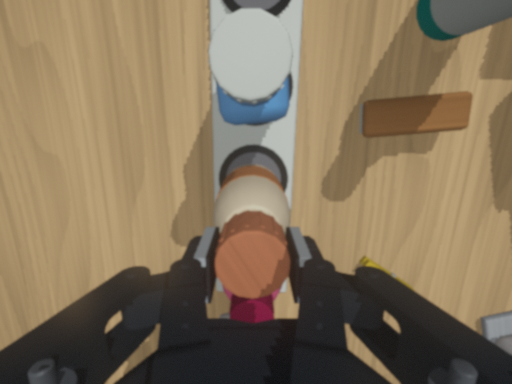

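View pics/s7.png

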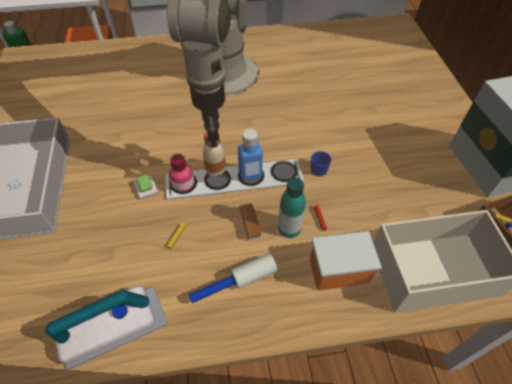

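Cream hangs straight over pad c, between pink and blue (scene view (215,160)). I'll lower it 46.5 mm.

Call:
drive_tool(delta_pos=[[10,0,0],[20,0,0],[30,0,0],[38,0,0],[43,0,0],[45,0,0],[46,0,0],[46.5,0,0]], rotation=[[0,0,0],[0,0,0],[0,0,0],[0,0,0],[0,0,0],[0,0,0],[0,0,0],[0,0,0]], fingers=[1,1,1,1,1,1,1,1])

```text
time: 20.13
tcp_pos: [0.4856, -0.0688, 0.128]
tool_rot: [[-0.001, -0.01, 1.0], [0.0, 1.0, 0.01], [-1.0, 0.0, -0.001]]
force: [-3.4, -0.5, 9.1]
width: 0.426
```

Call:
drive_tool(delta_pos=[[0,0,0],[0,0,0],[0,0,0],[0,0,0],[0,0,0],[0,0,0],[0,0,0],[0,0,0]], rotation=[[0,0,0],[0,0,0],[0,0,0],[0,0,0],[0,0,0],[0,0,0],[0,0,0],[0,0,0]], fingers=[1,1,1,1,1,1,1,1])

```text
time: 20.8
tcp_pos: [0.4861, -0.0687, 0.128]
tool_rot: [[0.0, -0.01, 1.0], [-0.0, 1.0, 0.01], [-1.0, -0.0, 0.0]]
force: [-1.7, -0.1, 4.3]
width: 0.431
```

Call:
drive_tool(delta_pos=[[0,0,0],[0,0,0],[0,0,0],[0,0,0],[0,0,0],[-10,0,0],[-35,0,0],[-75,0,0]], rotation=[[0,0,0],[0,0,0],[0,0,0],[0,0,0],[0,0,0],[0,0,0],[0,0,0],[0,0,0]], fingers=[0.5,0.4,0.2,0,0,0,0,0])

```text
time: 21.47
tcp_pos: [0.4844, -0.0686, 0.2019]
tool_rot: [[-0.006, -0.01, 1.0], [-0.0, 1.0, 0.01], [-1.0, -0.0, -0.006]]
force: [0.3, 0.4, -0.9]
width: 0.999
```

Call:
drive_tool(delta_pos=[[-40,0,5],[-75,10,25],[-90,30,55],[-90,58,83],[-90,86,111],[-90,114,139],[-90,142,165],[-90,160,180]], rotation=[[0,0,0],[0,0,0],[0,0,0],[0,0,0],[0,0,0],[0,0,0],[0,0,0],[0,0,0]], fingers=[0,0,0,0,0,0,0,0])

```text
time: 22.13
tcp_pos: [0.6663, 0.097, 0.2933]
tool_rot: [[0.001, -0.013, 1.0], [0.001, 1.0, 0.013], [-1.0, 0.001, 0.001]]
force: [1.2, -0.8, -0.5]
width: 1.002
```

Call:
drive_tool(delta_pos=[[0,8,4],[0,8,4],[0,8,4],[0,8,4],[0,8,4],[0,8,4],[0,8,4],[0,8,4]], rotation=[[0,0,0],[0,0,0],[0,0,0],[0,0,0],[0,0,0],[0,0,0],[0,0,0],[0,0,0]], fingers=[0,0,0,0,0,0,0,0])

```text
time: 22.8
tcp_pos: [0.6681, 0.1006, 0.2931]
tool_rot: [[0.0, -0.009, 1.0], [0.0, 1.0, 0.009], [-1.0, 0.0, 0.0]]
force: [-0.2, 0.2, 0.1]
width: 1.003
```

Run:
```python
from h import *
c=ctrl.capture('wrist'); save('w8',c); cap(c,.19,.669,.101); 
print(ctrl.get_obs()['tcp_pos'])
```

```text
cap 1358 254.0 194.0 [0.66985506 0.10196029] ((0.6698867678642273, 0.10181938856840134), 0.019277183338999748)
[0.66817112 0.10071767 0.29302939]
```

View pics/w8.png

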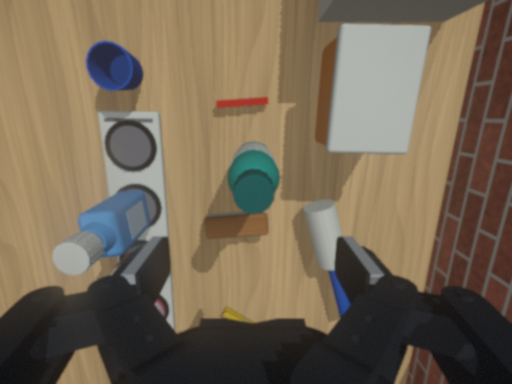

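The teal cap is at (254,194), world (0.670, 0.102). I'll shift +1 mm in y and +1.5 mm in x, descend 120 mm to TCP z 0.173 and grip.

Call:
drive_tool(delta_pos=[[15,1,1.5],[35,1,1.5],[57,1,1.5],[80,1,1.5],[98,1,1.5],[112,1,1.5],[119,1,1.5],[119,1,1.5]], rotation=[[0,0,0],[0,0,0],[0,0,0],[0,0,0],[0,0,0],[0,0,0],[0,0,0],[0,0,0]], fingers=[0,0,0,0,0,0,0,0])

```text
time: 23.52
tcp_pos: [0.669, 0.102, 0.1722]
tool_rot: [[-0.003, -0.01, 1.0], [-0.001, 1.0, 0.01], [-1.0, -0.001, -0.003]]
force: [0.4, 0.2, -0.1]
width: 1.001
```

Call:
drive_tool(delta_pos=[[0,0,0],[0,0,0],[0,0,0],[0,0,0],[0,0,0],[0,0,0],[0,0,0],[0,0,0]], rotation=[[0,0,0],[0,0,0],[0,0,0],[0,0,0],[0,0,0],[0,0,0],[0,0,0],[0,0,0]], fingers=[0.2,0.3,0.35,0.4,0.5,0.6,0.8,1], force=50)

```text
time: 24.18
tcp_pos: [0.6701, 0.1022, 0.1747]
tool_rot: [[0.001, -0.01, 1.0], [0.0, 1.0, 0.01], [-1.0, 0.0, 0.001]]
force: [-1.3, -0.0, 6.0]
width: 0.422
```

Call:
drive_tool(delta_pos=[[0,0,0],[0,0,0],[0,0,0],[0,0,0],[0,0,0],[0,0,0],[0,0,0],[0,0,0]], rotation=[[0,0,0],[0,0,0],[0,0,0],[0,0,0],[0,0,0],[0,0,0],[0,0,0],[0,0,0]], fingers=[1,1,1,1,1,1,1,1])

```text
time: 24.85
tcp_pos: [0.6702, 0.1022, 0.1747]
tool_rot: [[0.001, -0.01, 1.0], [0.0, 1.0, 0.01], [-1.0, 0.0, 0.001]]
force: [-2.6, 0.5, 6.1]
width: 0.427
```

Call:
drive_tool(delta_pos=[[-10,0,0],[-30,0,0],[-55,0,0],[-75,0,0],[-80,3,-15],[-80,8,-40],[-80,13,-70],[-80,18,-105]], rotation=[[0,0,0],[0,0,0],[0,0,0],[0,0,0],[0,0,0],[0,0,0],[0,0,0],[0,0,0]], fingers=[1,1,1,1,1,1,1,1])

```text
time: 25.52
tcp_pos: [0.564, 0.1191, 0.254]
tool_rot: [[0.001, -0.01, 1.0], [-0.0, 1.0, 0.01], [-1.0, -0.0, 0.001]]
force: [1.2, 0.5, -2.7]
width: 0.427
```

Call:
drive_tool(delta_pos=[[0,3,-30],[0,4,-55],[0,4,-70],[0,4,-77],[8,4,-79],[18,4,-79],[25,4,-79],[25,4,-79]], rotation=[[0,0,0],[0,0,0],[0,0,0],[0,0,0],[0,0,0],[0,0,0],[0,0,0],[0,0,0]], fingers=[1,1,1,1,1,1,1,1])

```text
time: 26.18
tcp_pos: [0.4858, 0.1221, 0.2268]
tool_rot: [[-0.002, -0.01, 1.0], [-0.002, 1.0, 0.01], [-1.0, -0.002, -0.002]]
force: [-0.7, 0.5, -3.5]
width: 0.423
```

Run:
```python
from h import *
c=ctrl.capture('wrist'); save('w9',c)
c=ctrl.capture('scene'); save('s9',c)
print(ctrl.get_obs()['tcp_pos'],ctrl.get_obs()['force'])
```

```text
[0.48612167 0.12196391 0.22794788] [ 0.33347599 -0.46533128 -2.35507897]
```

View pics/w9.png

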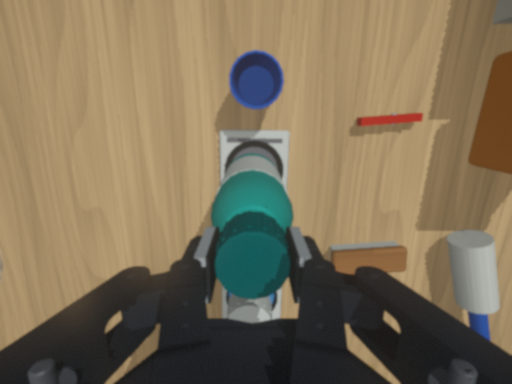

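View pics/s9.png

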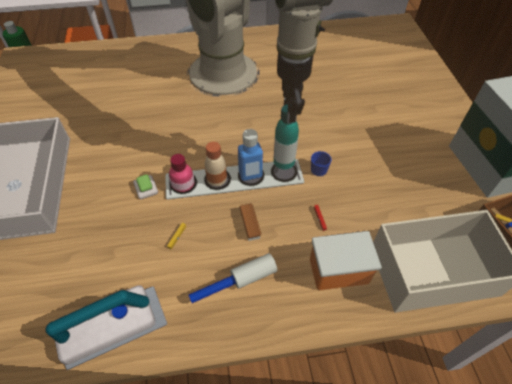

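Teal hangs over the end pad by the cup, and the others stand upright in the scene view. I'll lower it 40 mm.

Call:
drive_tool(delta_pos=[[8,0.5,0],[17,0.5,0],[25,0.5,0],[32,0.5,0],[37,0.5,0],[39,0.5,0],[40,0.5,0],[40.5,0.5,0]], rotation=[[0,0,0],[0,0,0],[0,0,0],[0,0,0],[0,0,0],[0,0,0],[0,0,0],[0,0,0]], fingers=[1,1,1,1,1,1,1,1])

```text
time: 26.95
tcp_pos: [0.4856, 0.1228, 0.1882]
tool_rot: [[-0.0, -0.01, 1.0], [-0.0, 1.0, 0.01], [-1.0, -0.0, -0.0]]
force: [0.0, 0.2, -3.4]
width: 0.43
```

Call:
drive_tool(delta_pos=[[0,0,0],[0,0,0],[0,0,0],[0,0,0],[0,0,0],[0,0,0],[0,0,0],[0,0,0]], rotation=[[0,0,0],[0,0,0],[0,0,0],[0,0,0],[0,0,0],[0,0,0],[0,0,0],[0,0,0]], fingers=[1,1,1,1,1,1,1,1])

```text
time: 27.62
tcp_pos: [0.4856, 0.1228, 0.1883]
tool_rot: [[0.0, -0.01, 1.0], [-0.0, 1.0, 0.01], [-1.0, -0.0, 0.0]]
force: [0.7, -0.2, -3.5]
width: 0.43
```

Not yet in contact; 1 mm more is needed.

Call:
drive_tool(delta_pos=[[0.5,0,0],[1,0,0],[1,0,0],[1,0,0],[1,0,0],[1,0,0],[1,0,0],[1,0,0]], rotation=[[0,0,0],[0,0,0],[0,0,0],[0,0,0],[0,0,0],[0,0,0],[0,0,0],[0,0,0]], fingers=[1,1,1,1,1,1,1,1])

```text
time: 28.28
tcp_pos: [0.4857, 0.1228, 0.1876]
tool_rot: [[0.0, -0.01, 1.0], [0.0, 1.0, 0.01], [-1.0, 0.0, 0.0]]
force: [-2.1, -1.0, 5.0]
width: 0.42
```

Call:
drive_tool(delta_pos=[[0,0,0],[0,0,0],[0,0,0],[0,0,0],[0,0,0],[-10,0,0],[-35,0,0],[-75,0,0]], rotation=[[0,0,0],[0,0,0],[0,0,0],[0,0,0],[0,0,0],[0,0,0],[0,0,0],[0,0,0]], fingers=[0.5,0.4,0.2,0,0,0,0,0])

```text
time: 28.95
tcp_pos: [0.484, 0.1223, 0.2613]
tool_rot: [[-0.005, -0.01, 1.0], [-0.003, 1.0, 0.01], [-1.0, -0.003, -0.005]]
force: [0.9, 0.6, 0.3]
width: 0.997
```

Call:
drive_tool(delta_pos=[[-35,0,0],[-60,30,0],[-60,65,0],[-60,100,0],[-60,135,0],[-60,165,0],[-60,180,0],[-60,180,0]], rotation=[[0,0,0],[0,0,0],[0,0,0],[0,0,0],[0,0,0],[0,0,0],[0,0,0],[0,0,0]], fingers=[0,0,0,0,0,0,0,0])

```text
time: 29.62
tcp_pos: [0.483, 0.3066, 0.3224]
tool_rot: [[-0.0, -0.015, 1.0], [0.001, 1.0, 0.015], [-1.0, 0.001, -0.0]]
force: [0.1, -0.1, 0.1]
width: 1.004
```

Run:
```python
from h import *
for n in ['top','scene']:
    c=ctrl.capture(n); save(n+'10',c)
    x=.484 if n=='top' else .490
    for h,y in [(.203,.1225),(.173,.0265),(.143,-.0685),(.113,-.164)]:
        cap(c,h,x,y,.04)
print(ctrl.get_obs()['tcp_pos'],ctrl.get_obs()['force'])
```

```text
cap 305 209.0 220.0 [0.48338494 0.12044615] ((0.483082115650177, 0.12045617401599884), 0.019542887806892395)
cap 286 259.0 221.0 [0.48230946 0.02501504] ((0.4823341369628906, 0.02518588863313198), 0.01939900778234005)
cap 274 305.0 221.0 [ 0.4835034  -0.07022994] ((0.4837139844894409, -0.06989291310310364), 0.019546890631318092)
cap 258 348.0 221.0 [ 0.48425844 -0.1649556 ] ((0.4840511381626129, -0.16479843854904175), 0.019824830815196037)
cap 149 288.0 122.0 [0.4920402  0.11981308] ((0.49240678548812866, 0.120629221200943), 0.021869519725441933)
cap 147 250.0 135.0 [0.49035135 0.02517737] ((0.49067121744155884, 0.025100113824009895), 0.02133786678314209)
cap 144 213.0 148.0 [ 0.491333   -0.07011726] ((0.4922226369380951, -0.0699264332652092), 0.021247969940304756)
cap 147 178.0 160.0 [ 0.49271584 -0.16340046] ((0.4926359951496124, -0.16278496384620667), 0.021112026646733284)
[0.48376253 0.30207495 0.32243645] [-0.45639083 -0.28590576  0.73567866]
```

View pics/top10.png

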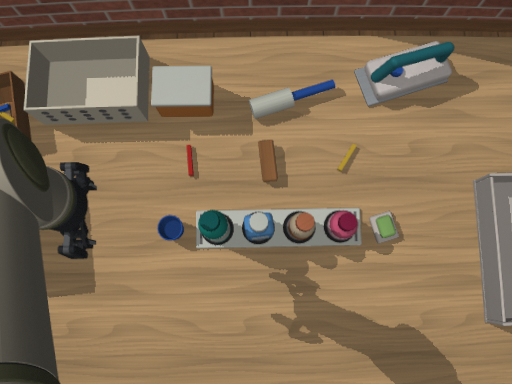

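View pics/scene10.png

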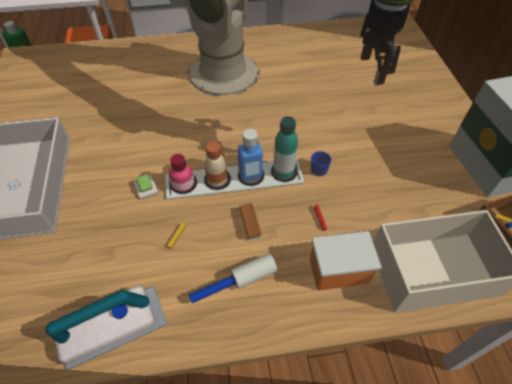

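All four stand on their pads within about 4 mm in each camera's own frame, and the cup at (171,228) and dish at (385,227) haven't moved. I'll let the arm settle, then hand in.

Call:
drive_tool(delta_pos=[[0,0,0],[0,0,0],[0,0,0],[0,0,0],[0,0,0],[0,0,0],[0,0,0],[0,0,0]], rotation=[[0,0,0],[0,0,0],[0,0,0],[0,0,0],[0,0,0],[0,0,0],[0,0,0],[0,0,0]], fingers=[0,0,0,0,0,0,0,0])

```text
time: 30.38
tcp_pos: [0.4838, 0.3028, 0.3223]
tool_rot: [[0.0, -0.01, 1.0], [-0.0, 1.0, 0.01], [-1.0, -0.0, 0.0]]
force: [0.1, -0.2, -0.7]
width: 1.002
```

```bash
python3 -c "
from cell import ctrl
print(ctrl.close_job())"
```

```text
the job is handed in; nothing more can be done
None
```

All four bottles are standing on their pads in height order: teal by the dosing cup, then blue, cream, and pink by the soap dish. I gripped each by its cap, set it down until it touched, and released it. I handed the job in at about 30 s with the gripper open and clear; it reports no verdict.

- **Placement:** in the last top and scene views, every cap was within about 4 mm of its pad's centre, measured in the same camera. All the cap tops were at the height expected for a bottle standing on its pad.
- **Upright, cup and dish:** by eye, the bottles stand upright, and the cup and dish are where they were at the start. I did not measure tilt, or how far the cup and dish might have moved.
- **Disagreement:** the top and scene cameras differ by 5–8 mm in absolute x. I aimed at the middle of the two, which matched the wrist camera to within 1–2 mm.

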